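# Square a traded-in book on the sorting ledge and push it into the chute

### The arm

A 6-joint arm with a two-finger parallel gripper is mounted at the origin on the work surface. World frame = base frame: x ahead of the robot, y to its left, z up, the work surface at z = 0. Lengths are in m, angles in rad, forces in N, time in s.
With the tool pointing down it reaches from about 0.425 to 1.125 m from the base axis. Payload 14.9 kg.
Tool frame: the origin (TCP) lies at the very end of the fingers, on their centre line; the grasp point (between the pads) lies 19 mm behind it (robot.tcp_to_grasp is the distance from the TCP to the grasp point, in m); z points along the fingers, x is the direction in which the jaws open and shut, and the axes are right-handed (so a half turn about z gives the same grasp; the last joint's range is limited). The gripper opens to 91 mm and grips with 3 to 60 N. Pads are 32 mm wide; open, the fingers measure 118 mm over their backs; the gripper's body (76 mm by 178 mm) begins 60 mm behind the grasp point.
Start: joints at [-1.355, 0.379, 1.734, -0, 1.028, -0.033], TCP at [0.172, -0.678, 0.178] pointing down, gripper open.
Joint ranges: [-2.77, 2.77], [-0.74, 2.19], [0, 2.66], [-1.06, 4.2], [0.31, 2.87], [-3.08, 3.08]. Speed limits (rad/s): [1.89, 1.89, 2.39, 3.14, 3.14, 3.14].

### API

Orientations are given as a 3x3 rotation matrix whose columns are the frame's x, y, z axes.
In Python, from station import robot gives the robot as it stands.
- The arm moves only by the tool step_arm, never from a script. Its argument "moves" is a list of rows, each a list of 7 numbers: the shift along the tool's x, y, z in m, then the turn, a rotation vector about the tool's x, y, z in degrees, then the opening, from 0 (shut) to 1 (fully open). A call has 1 to 8 rows; each row is the pose to reach, as a shift and turn from the pose measured when the call began, along the tool's axes at that moment; what a row does not reach only later rows make up. A row lasts 1/8 s, in which the tool goes at most 62.5 mm and 10.7 degrees, less where a joint would pass 70% of its speed; a pose out of reach is approached as far as the arm can. A call with a gripper value outside its range is refused whole. The fingers move at their own pace and stop on an object; "grip_force" is the grip in N (left out, the last holds). Time passes only in rows, so rows that repeat a pose let the fingers close. It gives the time, the measured TCP pose, the force and the opening at its end, in the units of the state.
- robot.read_state(): the state, without advancing time (a new reading comes with each control period).
- robot.snapshot(name): name is "side" or "top" or "wrist"; returns a dict with "pixels" (400x640x3 uint8, red, green, blue), "intrinsics" (3x3 intrinsics, pixels), "R" (3x3) and "t" (3): a world point X has camera coordinates R X + t; the wrist camera has in their place "mount" (4x4, takes a point from camera to tool coordinates, whose origin is the TCP and whose axes are the tool frame's). Camera axes: x right, y down, z forward; pixel columns grow to the right and rows downward; lengths in m; the calibration is good to about 2 mm. A picture is of the moment at which its call begins: read the wrist's pose just before it. There is no depth.
- robot.hand_in(): hands the job in, once; it reports no verdict.
The state is a dict: "time_s": time; "joint_positions": joint angles; "qd": joint speeds; "effort": joint torques, N m; "tcp_pos": TCP position; "ee_rot": TCP orientation; "ft_force": force on the tool from outside, world axes, zero at the start; "moment": the same for the moment, N m; "opening": finger opening in m.
Only numpy, scipy, OpenCV 4.12 (cv2) and the standard library are available. Lean on these libraries where they do the work, as an engineer would, in place of code of your own. Each camera call takes 0.05 s, during which the arm holds its last target. There are 200 camera calls.

### The job

Slide the red slipcased book across the sorting ledge against the orange sprung guide and press gently until the guide gives and the book lies square along it, then push it along the guide and off the end of the ledge so that it drops into the blue chute. Slide it, never lift it, do not bruise it, and leave everything else on the counter alone.

Things in the scene. Friction and masses are not known exactly. Their poses are not given: they have to be found in the camera images.
- ledge: Sorting ledge, fixed, standing at varying place and yaw: plywood deck, top face 170 mm above the table, ending at its +y end (the lip) open to the blue chute. Origin on the table under the deck, z up. In its own axes the deck spans x -135 to +135 mm and y -270 to +140 mm. Book, guide and chute positions below are in these ledge axes.
- lip (a point): Point on the deck's end edge: ledge x = 0, y = +140 mm, at deck height. A black cheek post, 12 mm across, rising 33 mm above the deck, stands just beyond it at y = +147 mm, clamped to the guide: its edge is 99 mm to the -x side of the guide's resting face, so only a book lying square along the guide passes between; any other jams on the post.
- chute_mouth (a point): Centre of the open mouth of the chute, a blue steel box beyond the lip, at ledge x = +20, y = +231 mm and level with its wall tops, 135 mm above the table. Inside it spans x -83 to +123 mm and y 149 to 323 mm; its polished floor slopes from about 85 mm high at the lip down to 25 mm at the far wall.
- guide: Fixed mark for the side guide: ledge x = 0, y = 0, at deck height, axes as the ledge's. It does NOT tell where the guide stands: that is clamped on a cross track at the +x side, its face anywhere from x = +45 to +85 mm, not measured. Its orange shoe, 270 mm long along y (-132 to +138 mm), 3 to 25 mm above the deck, faces -x; a dark bar stands 21 to 27 mm behind the face.
- guide_mark (a point): The same fixed mark on the deck as guide (not the shoe's place). How the orange shoe behaves: a spring holds it towards -x; it starts to give at about 5 N, then yields about 1 mm for each further 3 N, up to 12 mm, and springs back when let go. The clamped guide itself does not shift.
- book: Red slipcased book, a rigid box 90 mm (own x) by 120 mm (own y) by 28 mm high, 0.15 to 0.31 kg, lying flat on the deck clear of the guide, its y axis up to 0.3 rad off the ledge's y. Origin at the centre of its underside. Too wide for a gripper. It bruises if pushed with more than 20 N; 10 to 14 N on the tool is right for seating it against the guide, of which 1 to 3 N is friction on the deck.
- stamp: Wooden hand stamp, 30 mm across, 45 mm high, standing on the deck's -y end (ledge x = +80, y = -225 mm); leave alone. Origin at the centre of its foot.
- mug: Blue mug, 80 mm across, 90 mm high, on the table to the robot's left; leave alone. Origin under its centre.
- green_book: Green book 130 x 190 x 30 mm lying on the table to the left; leave alone. Origin under its centre.
- yellow_book: Yellow book 110 x 170 x 22 mm lying on the green book; leave alone. Origin under its centre.
- bookend: Dark steel L-shaped bookend, foot 100 x 100 mm, 130 mm high, on the table to the right; leave alone. Origin under its foot.
- glue_jar: Jar 60 mm across, 80 mm high, on the table to the right; leave alone. Origin under its centre.
- calculator: Grey pocket calculator 80 x 130 x 19 mm on the table to the right; leave alone. Origin under its centre.
Things that resemble listed ones, but are neither listed nor needed, are in the scene too. Of the things like the book, leave any that is purple; of the rest the smaller one is meant.

How it is judged:
On the way:
1. the book is pressed square against the sprung guide, on the deck (at least 4 N between them, within 0.07 rad of parallel, for 0.2 s) (contact force between book and guide above 4 N and angle between the y axis of book and the y axis of ledge, either way round below 0.07 rad and z of book in the frame of ledge between 0.165 and 0.175 m), for 0.2 s.
At the end, for the whole second after the job is handed in: The red book lies at rest (under 0.02 m/s) inside the chute, its origin within the chute's inner walls and lower than 140 mm above the table, clear of the robot (y of book in the frame of ledge between 0.15 and 0.322 m and x of book in the frame of ledge between -0.083 and 0.123 m and z of book in the frame of ledge below 0.14 m and linear speed of book below 0.02 m/s and contact force between the fingers and book below 0.1 N); the robot touches nothing.
It fails at once if the robot pushes the book with more than 20 N (contact force between any of the fingers, the arm and book above 20 N).
It fails at once if the book is lifted: its origin rises more than 20 mm above the deck (z of book in the frame of ledge above 0.19 m).
It fails at once if the stamp, mug, other books, bookend, jar or calculator is moved by more than 15 mm (distance of any of stamp, mug, green_book, yellow_book, bookend, glue_jar, calculator from where it was at the start of the episode above 0.015 m).
It also fails if it takes over 67 s, if anything falls off the work surface, if the arm or the gripper's body presses on something with over 40 N, if the wrist force passes 120 N, or if a joint passes its speed limit or range.

## Working session

There is one attempt and no reset: what is moved stays moved. The work goes in short steps, Python scripts to look and compute and a tool call to move; the robot and the scene stay as the last step left them, time stands still between calls to the robot, and variables do not carry over. Pictures are saved under pics/ and viewed, about 8 in all and at most 12, crops included, and the job is handed in when it is done.

Besides the shell and the picture viewer there is one more tool, called after "Request:" by a JSON object that holds its "fn" and its "kwargs". step_arm: Moves the arm, as the interface text tells. Its arguments: {"type":"object","properties":{"moves":{"type":"array","items":{"type":"array","items":{"type":"number"}}},"grip_force":{"type":"number"}},"required":["moves"]}

```bash
mkdir -p pics; ls
python3 - <<'E'
from station import robot
import cv2,pickle
s=robot.read_state(); print(s)
d={n:robot.snapshot(n) for n in("side","top","wrist")}
pickle.dump(d,open('s0.pkl','wb'))
for n in d:
    cv2.imwrite(f'pics/{n}0.png',d[n]['pixels'][:,:,::-1]); print(n,{k:v for k,v in d[n].items() if k!='pixels'})
E
```

```text
pics
{'time_s': 0.0, 'joint_positions': array([-1.35530979e+00,  3.79390147e-01,  1.73477049e+00, -3.30869894e-05,
        1.02854959e+00, -3.32970747e-02]), 'qd': array([ 9.58116454e-04, -8.50869696e-04,  1.07255121e-03,  5.84724582e-04,
        5.52467018e-04, -2.05017891e-05]), 'effort': array([ 2.64120781e-04, -7.63727474e+01, -4.34363365e+01,  6.51339744e-02,
        4.25073341e-02, -1.19944339e-04]), 'tcp_pos': array([ 0.17225094, -0.67801879,  0.17770626]), 'ee_rot': array([[ 2.46241616e-01, -9.69208438e-01, -2.66647462e-04],
       [-9.69207829e-01, -2.46241760e-01,  1.08566500e-03],
       [-1.11789542e-03, -8.89909565e-06, -9.99999375e-01]]), 'ft_force': array([ 0.17028267, -0.06192093,  0.23469934]), 'moment': array([ 0.00654321,  0.01368364, -0.00029696]), 'opening': 0.09133679366592182}
side {'intrinsics': array([[363.61113793,   0.        , 321.74945621],
       [  0.        , 363.61113793, 201.30260695],
       [  0.        ,   0.        ,   1.        ]]), 'R': array([[-0.89153568, -0.45290215, -0.0066168 ],
       [-0.25144555,  0.5070143 , -0.82444626],
       [ 0.37
[... 291 characters left out ...]
9984347, -0.01049267],
       [-0.99889527, -0.01376066, -0.04493205],
       [ 0.04478063,  0.01112117, -0.99893494]]), 't': array([-0.02797429,  0.4905652 ,  1.51546897])}
wrist {'intrinsics': array([[312.78481508,   0.        , 323.96837115],
       [  0.        , 312.78481508, 195.58912555],
       [  0.        ,   0.        ,   1.        ]]), 'mount': array([[ 9.99999915e-01,  3.21814615e-04,  2.56009420e-04,
        -5.95832758e-04],
       [-3.80092343e-04,  9.60947936e-01,  2.76728964e-01,
        -7.81168743e-02],
       [-1.56956298e-04, -2.76729038e-01,  9.60947977e-01,
        -2.08224443e-01],
       [ 0.00000000e+00,  0.00000000e+00,  0.00000000e+00,
         1.00000000e+00]])}
```

View pics/top0.png

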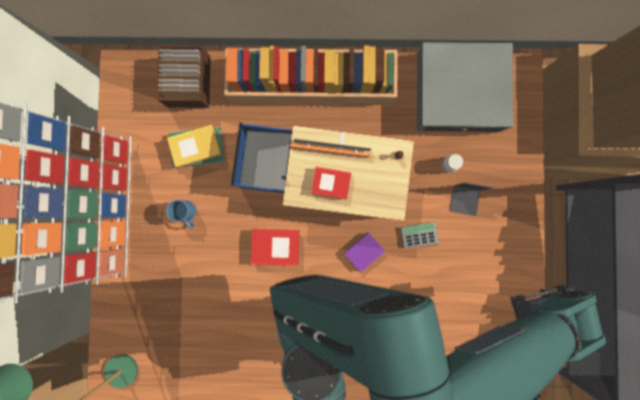

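View pics/side0.png

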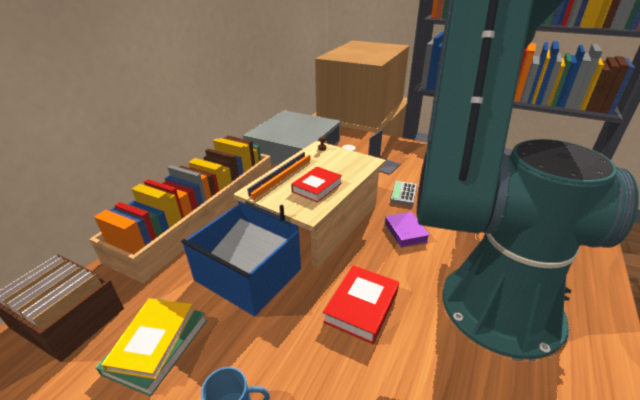

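Candidates for the red book are the red one on the deck at top (331,183), the larger red one on the table at (275,247), and the purple one at (364,252). The deck one fits: it isn't purple, it's the smaller red one, and it lies on the ledge. Ledge +y points to image left (the chute) and +x points up. Next I'll confirm this in a crop and measure.

```bash
cat > h.py <<'E'
import numpy as np,cv2
def cast(d,uv,z):
    uv=np.atleast_2d(np.array(uv,float)); K,R,t=d['intrinsics'],d['R'],d['t']
    r=(np.linalg.inv(K)@np.c_[uv,np.ones(len(uv))].T).T@R; c=-R.T@t
    return c+r*((z-c[2])/r[:,2])[:,None]
def proj(d,X):
    q=(d['R']@np.atleast_2d(X).T).T+d['t']; q=(d['intrinsics']@q.T).T; return q[:,:2]/q[:,2:]
def wcam(d,s):
    M=d['mount'];R=s['ee_rot']@M[:3,:3];c=s['ee_rot']@M[:3,3]+s['tcp_pos']
    return dict(d,R=R.T,t=-R.T@c)
def comp(m,uv):
    n,l,st,ce=cv2.connectedComponentsWithStats(m.astype(np.uint8))
    l2=l[uv[1]-4:uv[1]+5,uv[0]-4:uv[0]+5].ravel(); l2=l2[l2>0]
    return (l==np.bincount(l2).argmax()).astype(np.uint8)
def rect(m):
    c=max(cv2.findContours(m,cv2.RETR_EXTERNAL,cv2.CHAIN_APPROX_NONE)[0],key=cv2.contourArea)
    return c[:,0,:]
E
python3 - <<'E'
import pickle; from h import *
d=pickle.load(open('s0.pkl','rb'))['top']; p=d['pixels']
print('cam',-d['R'].T@d['t'])
hsv=cv2.cvtColor(p,cv2.COLOR_RGB2HSV); H,S,V=cv2.split(hsv)
for q in [(300,190),(390,200),(331,170),(331,150),(400,170),(330,220),(250,165)]: print(q,hsv[q[1],q[0]])
red=((H<6)|(H>174))&(S>150)&(V>90)
c=rect(comp(red,(318,180))); X=cast(d,c,0.198)[:,:2].astype(np.float32)
r=cv2.minAreaRect(X*1000); print('book',r, cv2.boxPoints(r).round(1).tolist())
wood=(H>12)&(H<28)&(S>60)&(S<150)&(V>150)
c=rect(comp(wood,(390,200))); hull=cv2.convexHull(c); ap=cv2.approxPolyDP(hull,6,True)[:,0]
print(ap.tolist()); print(cast(d,ap,.17).round(4).tolist())
r=cv2.minAreaRect((cast(d,hull[:,0],.17)[:,:2]*1000).astype(np.float32));print('deck',r,cv2.boxPoints(r).round(1).tolist())
cv2.imwrite('pics/crop1.png',cv2.resize(p[110:230,220:420,::-1],None,fx=4,fy=4,interpolation=cv2.INTER_CUBIC))
E
```

```text
cam [ 0.42255812 -0.0380732   1.53560348]
(300, 190) [ 18  99 224]
(390, 200) [ 19  96 230]
(331, 170) [  3 163 220]
(331, 150) [ 12 163 231]
(400, 170) [ 22  87 240]
(330, 220) [ 12 132 108]
(250, 165) [ 23  19 110]
book ((531.99853515625, -49.80486297607422), (117.58584594726562, 87.98148345947266), 81.24510955810547) [[479.6000061035156, -101.19999694824219], [566.5, -114.5999984741211], [584.4000244140625, 1.600000023841858], [497.5, 15.0]]
[[414, 141], [404, 221], [282, 203], [292, 125]]
[[0.6798, -0.3289, 0.17], [0.41, -0.2966, 0.17], [0.4645, 0.1128, 0.17], [0.7294, 0.0838, 0.17]]
deck ((572.2740478515625, -111.0003662109375), (426.13134765625, 284.5794677734375), 82.76174926757812) [[404.29998779296875, -304.3999938964844], [686.5999755859375, -340.29998779296875], [740.2999877929688, 82.4000015258789], [458.0, 118.30000305175781]]
```

View pics/crop1.png

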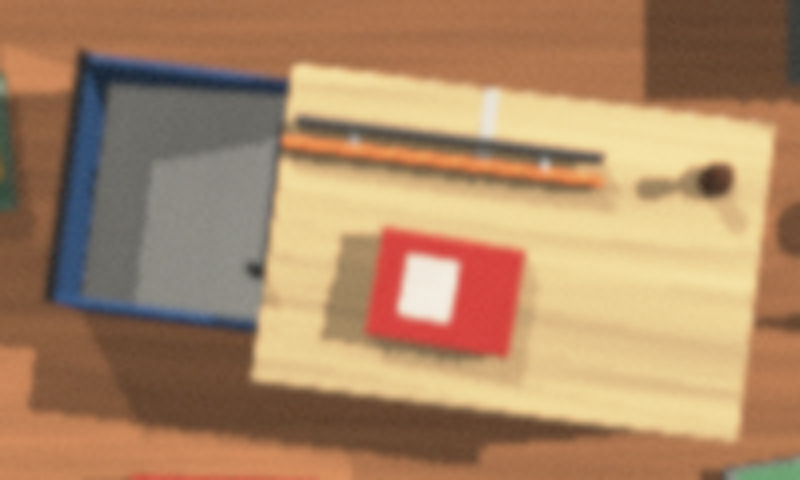

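The crop confirms it: the red book with the white label is on the deck at crop (445,290). The orange shoe runs from crop (285,142) to (603,183), and the post is at crop (255,268). The book is already nearly parallel to the guide. Next I'll express everything in ledge axes.

```bash
cat >> h.py <<'E'
P=np.array([[.6798,-.3289],[.41,-.2966],[.4645,.1128],[.7294,.0838]])
L0=np.array([[.135,-.270],[-.135,-.270],[-.135,.14],[.135,.14]])
A=L0-L0.mean(0);B=P-P.mean(0)
yaw=np.arctan2((A[:,0]*B[:,1]-A[:,1]*B[:,0]).sum(),(A*B).sum())
RL=np.array([[np.cos(yaw),-np.sin(yaw)],[np.sin(yaw),np.cos(yaw)]]); OL=P.mean(0)-RL@L0.mean(0)
toL=lambda X:(np.atleast_2d(X)[:,:2]-OL)@RL
toW=lambda X:np.atleast_2d(X)@RL.T+OL
E
python3 - <<'E'
import pickle; from h import *
d=pickle.load(open('s0.pkl','rb'))['top']; p=d['pixels']
print('yaw',yaw,'O',OL,'res',((toW(L0)-P)*1000).round(1).tolist())
H,S,V=cv2.split(cv2.cvtColor(p,cv2.COLOR_RGB2HSV))
red=((H<6)|(H>174))&(S>150)&(V>90)
X=cast(d,rect(comp(red,(318,180))),.198); r=cv2.minAreaRect((toL(X)*1000).astype(np.float32)); print('book L',r,cv2.boxPoints(r).round(0).tolist())
o=(H>=6)&(H<16)&(S>170)&(V>140); m=comp(o,(331,150)); v,u=np.nonzero(m)
us=np.arange(u.min()+4,u.max()-3); lo=np.array([[c,v[u==c].max()+.5] for c in us]); hi=np.array([[c,v[u==c].min()-.5] for c in us])
for n,e,z in(('bottom',lo,.173),('top',hi,.195)):
    Y=toL(cast(d,e,z))*1000; f=np.polyfit(Y[:,1],Y[:,0],1); print(n,'x at y0',f[1],'slope',f[0],'y range',Y[:,1].min(),Y[:,1].max())
blk=(V<60); 
n,l,st,ce=cv2.connectedComponentsWithStats(blk[165:190,275:295].astype(np.uint8)); print(st.tolist(),(ce+[275,165]).tolist())
print('post L',toL(cast(d,[[283,177]],.203)))
print('lip W',toW([[0,.14]]), 'x axis',RL[:,0],'y axis',RL[:,1])
E
```

```text
yaw -0.12241824543305929 O [ 0.57886233 -0.04271144] res [[0.1, 1.7], [1.9, 2.4], [-2.5, -0.1], [0.5, -4.0]]
book L ((-45.64689254760742, -12.763023376464844), (117.58583068847656, 87.98147583007812), 88.25918579101562) [[-91.0, -70.0], [-3.0, -73.0], [0.0, 45.0], [-88.0, 47.0]]Traceback (most recent call last):
  File "<stdin>", line 7, in <module>
  File "h.py", line 14, in comp
    return (l==np.bincount(l2).argmax()).astype(np.uint8)
               ~~~~~~~~~~~~~~~~~~~~~~^^
ValueError: attempt to get argmax of an empty sequence
```

Request:
{"fn": "step_arm", "kwargs": {"moves": [[0,0,-0.0625,0,0,0,0.5],[0,0,-0.125,0,0,0,0.5],[-0.1816,-0.333,-0.142,0,0,21.3,0.5],[-0.1816,-0.333,-0.142,0,0,21.3,0.5],[-0.1816,-0.333,-0.142,0,0,21.3,0.5],[-0.1816,-0.333,-0.142,0,0,21.3,0.5],[-0.1816,-0.333,-0.142,0,0,21.3,0.5],[-0.1816,-0.333,-0.142,0,0,21.3,0.5]]}}

```text
time_s: 1.15
tcp_pos: [0.4481, -0.4218, 0.3199]
ee_rot: [[-0.123, -0.992, -0.0], [-0.992, 0.123, 0.001], [-0.001, 0.0, -1.0]]
ft_force: [0.5, -0.7, -0.5]
opening: 0.0458
```

```bash
cat >> h.py <<'E'
def go(s,xl,yl,z,ang=None):
    "shift in tool axes to reach ledge point, and turn about tool z so tool x has ledge angle ang (deg)"
    w=toW([[xl,yl]])[0]; R=s['ee_rot']; sh=R.T@(np.array([*w,z])-s['tcp_pos'])
    out=sh.round(4).tolist()
    if ang is not None:
        a=np.degrees(np.arctan2(R[1,0],R[0,0])-yaw); out+=[round(-((ang-a+180)%360-180),1)]
    return out
E
python3 - <<'E'
from h import *; import pickle
from station import robot
s=robot.read_state(); print(s['tcp_pos'],toL(s['tcp_pos']),s['opening'],s['joint_positions'].round(2))
print('to start',go(s,-.137,-.015,.30,-90))
d=pickle.load(open('s0.pkl','rb'))['top']; p=d['pixels']
H,S,V=cv2.split(cv2.cvtColor(p,cv2.COLOR_RGB2HSV))
for c in (300,315,330,345,360):
    e=[(v,int(H[v,c]),int(S[v,c]),int(V[v,c])) for v in range(143,158) if S[v,c]>140]
    print(c,e, toL(cast(d,[[c,e[-1][0]+.5]],.173)).round(4) if e else '')
E
```

```text
[ 0.4480718  -0.42176037  0.31985371] [[-0.08352503 -0.3921834 ]] 0.04579230179079082 [-0.79  0.11  1.8   0.    1.23  0.9 ]
to start [-0.3771, 0.0537, 0.0202, np.float64(-0.0)]
300 [(145, 12, 160, 223), (146, 12, 169, 229), (147, 11, 166, 206), (148, 12, 150, 148)] [[0.0577 0.1057]]
315 [(146, 12, 141, 179), (147, 12, 161, 224), (148, 12, 166, 230), (149, 11, 165, 202)] [[0.0612 0.0551]]
330 [(148, 12, 148, 183), (149, 12, 164, 224), (150, 12, 167, 229), (151, 11, 165, 199)] [[0.0613 0.0041]]
345 [(150, 12, 147, 198), (151, 12, 159, 229), (152, 12, 168, 225), (153, 11, 163, 193)] [[ 0.0614 -0.0468]]
360 [(152, 12, 152, 212), (153, 13, 162, 230), (154, 12, 168, 221), (155, 11, 164, 176)] [[ 0.0614 -0.0977]]
```

Request:
{"fn": "step_arm", "kwargs": {"moves": [[-0.377,0.054,0.02,0,0,0,0.5],[-0.377,0.054,0.02,0,0,0,0.5],[-0.377,0.054,0.02,0,0,0,0.5],[-0.377,0.054,0.02,0,0,0,0.5],[-0.377,0.054,0.02,0,0,0,0.5],[-0.377,0.054,0.02,0,0,0,0.5],[-0.377,0.054,0.02,0,0,0,0.5],[-0.377,0.054,0.02,0,0,0,0.5]]}}

```text
time_s: 2.15
tcp_pos: [0.4408, -0.0408, 0.3002]
ee_rot: [[-0.121, -0.993, -0.0], [-0.993, 0.121, 0.001], [-0.001, 0.0, -1.0]]
ft_force: [-0.3, 0.1, -0.5]
opening: 0.0458
```

Run:
```python
from h import *
from station import robot
s=robot.read_state(); print(s['tcp_pos'],toL(s['tcp_pos']),s['ft_force'],s['joint_positions'].round(2))
w=robot.snapshot('wrist'); cv2.imwrite('pics/w1.png',w['pixels'][:,:,::-1]); c=wcam(w,s)
print('start',go(s,-.134,-.014,.18,-90))
p=w['pixels'];H,S,V=cv2.split(cv2.cvtColor(p,cv2.COLOR_RGB2HSV))
red=(((H<6)|(H>174))&(S>150)&(V>90)).astype(np.uint8)
X=cast(c,rect(red),.198); r=cv2.minAreaRect((toL(X)*1000).astype(np.float32)); print('book L',r,cv2.boxPoints(r).round(0).tolist())
```

```text
[ 0.44077086 -0.0407872   0.30017111] [[-0.137293   -0.01495288]] [-0.32618153  0.08256295 -0.46248682] [-0.15 -0.2   2.13  0.    1.21  1.55]
start [-0.0009, -0.0033, 0.1202, np.float64(0.0)]
book L ((-44.86256790161133, -10.566364288330078), (118.97891998291016, 89.47184753417969), 88.16259002685547) [[-91.0, -69.0], [-2.0, -71.0], [2.0, 47.0], [-88.0, 50.0]]
```

View pics/w1.png

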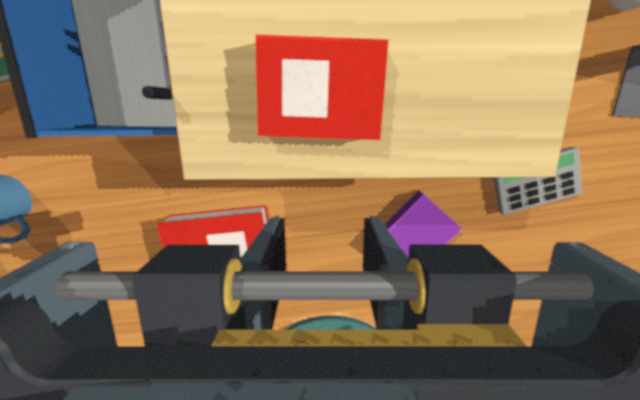

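The wrist view shows the book at (322,87) on the deck, post at (155,92) by the lip. Its position agrees with the top view to within 2 mm. Next I descend beside the book.

Request:
{"fn": "step_arm", "kwargs": {"moves": [[-0.004,-0.003,0.06,0,0,0,0.5],[-0.004,-0.003,0.105,0,0,0,0.5],[-0.004,-0.003,0.12,0,0,0,0.5],[-0.004,-0.003,0.12,0,0,0,0.5],[-0.004,-0.012,0.12,0,0,0,0.5],[-0.004,-0.02,0.12,0,0,0,0.5],[-0.004,-0.022,0.12,0,0,0,0.5],[-0.004,-0.024,0.12,0,0,0,0.5]]}}

```text
time_s: 3.2
tcp_pos: [0.4654, -0.0404, 0.1804]
ee_rot: [[-0.122, -0.992, 0.0], [-0.992, 0.122, 0.001], [-0.001, -0.0, -1.0]]
ft_force: [-0.1, -0.5, 0.3]
opening: 0.046
```

Request:
{"fn": "step_arm", "kwargs": {"moves": [[0,-0.004,0,0,0,0,0.5],[0,-0.008,0,0,0,0,0.5],[0,-0.012,0,0,0,0,0.5],[0,-0.016,0,0,0,0,0.5],[0,-0.02,0,0,0,0,0.5],[0,-0.024,0,0,0,0,0.5],[0,-0.028,0,0,0,0,0.5],[0,-0.032,0,0,0,0,0.5]]}}

```text
time_s: 4.2
tcp_pos: [0.4974, -0.0443, 0.1804]
ee_rot: [[-0.123, -0.992, 0.0], [-0.992, 0.123, 0.001], [-0.001, 0.0, -1.0]]
ft_force: [-0.1, 0.4, 0.1]
opening: 0.0456
```

```bash
cat >> h.py <<'E'
def look(robot,name,save=None):
    s=robot.read_state(); w=robot.snapshot('wrist'); c=wcam(w,s); H,S,V=cv2.split(cv2.cvtColor(w['pixels'],cv2.COLOR_RGB2HSV))
    red=(((H<6)|(H>174))&(S>150)&(V>90)).astype(np.uint8)
    r=cv2.minAreaRect((toL(cast(c,rect(red),.198))*1000).astype(np.float32))
    print('wrist book L',r,cv2.boxPoints(r).round(0).tolist())
    cv2.imwrite(f'pics/{name}.png',w['pixels'][:,:,::-1])
    t=robot.snapshot('top'); H,S,V=cv2.split(cv2.cvtColor(t['pixels'],cv2.COLOR_RGB2HSV))
    cv2.imwrite(f'pics/{name}t.png',cv2.resize(t['pixels'][100:240,210:430,::-1],None,fx=3,fy=3,interpolation=cv2.INTER_CUBIC))
    print('tcp L',toL(s['tcp_pos']).round(4),s['ft_force'].round(2)); return s
E
python3 - <<'E'
from h import *
from station import robot
look(robot,'w2')
E
```

```text
wrist book L ((-45.160980224609375, -10.698509216308594), (120.02969360351562, 89.55628204345703), 87.98461151123047) [[-92.0, -69.0], [-3.0, -72.0], [2.0, 48.0], [-88.0, 51.0]]
tcp L [[-0.0806 -0.0116]] [-0.12  0.43  0.08]
```

View pics/w2.png

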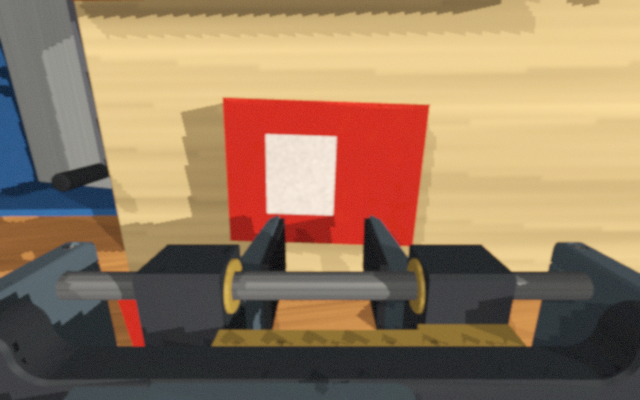

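View pics/w2t.png

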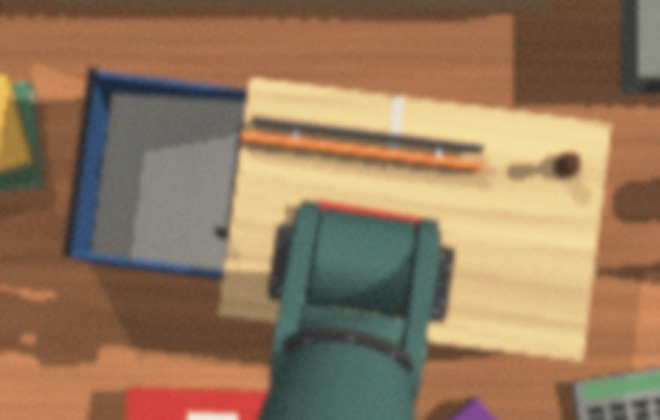

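Run:
```python
from h import *
from station import robot
s=robot.read_state(); d=robot.snapshot('side'); p=d['pixels']
print(s['joint_positions'].round(3),s['effort'].round(2))
print('tcp in side',proj(d,s['tcp_pos']),'tips',[proj(d,s['tcp_pos']+s['ee_rot'][:,0]*k).round(0).tolist() for k in(-.025,.025)])
cv2.imwrite('pics/s2.png',cv2.resize(p[130:270,220:420,::-1],None,fx=4,fy=4,interpolation=cv2.INTER_CUBIC))
```

```text
[-1.360e-01  5.500e-02  2.133e+00  1.000e-03  9.540e-01  1.557e+00] [ 1.000e-02 -4.574e+01 -4.140e+01  3.000e-02 -9.000e-02  0.000e+00]
tcp in side [[327.37023744 188.09887721]] tips [[[322.0, 192.0]], [[332.0, 184.0]]]
```

View pics/s2.png

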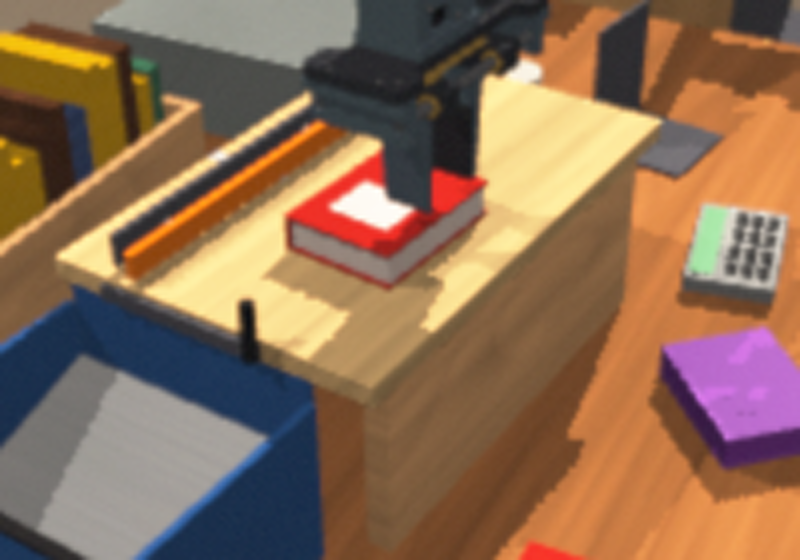

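Run:
```python
from h import *
from station import robot
s=robot.read_state(); d=robot.snapshot('side'); w=wcam(robot.snapshot('wrist'),s)
R=s['ee_rot']
for dz in (0,.02,.04):
  for x in (.023,.036):
    for y in(-.016,.016):
      X=s['tcp_pos']+R@[x,y,-dz]; X2=s['tcp_pos']+R@[-x,y,-dz]
      print(dz,x,y,'side crop',((proj(d,X)-[220,130])*4).round(0).tolist(),((proj(d,X2)-[220,130])*4).round(0).tolist(),'wrist',proj(w,X).round(0).tolist(),proj(w,X2).round(0).tolist())
p=d['pixels'][150:200,300:350].astype(int)
for v in range(165,200,2): print(v,' '.join('%3d'%x for x in d['pixels'][v,312:346].max(1)))
```

```text
0 0.023 -0.016 side crop [[429.0, 211.0]] [[392.0, 241.0]] wrist [[358.0, 198.0]] [[291.0, 198.0]]
0 0.023 0.016 side crop [[467.0, 225.0]] [[431.0, 255.0]] wrist [[356.0, 241.0]] [[293.0, 241.0]]
0 0.036 -0.016 side crop [[439.0, 204.0]] [[381.0, 249.0]] wrist [[376.0, 198.0]] [[273.0, 198.0]]
0 0.036 0.016 side crop [[477.0, 216.0]] [[420.0, 263.0]] wrist [[374.0, 241.0]] [[275.0, 241.0]]
0.02 0.023 -0.016 side crop [[429.0, 187.0]] [[392.0, 216.0]] wrist [[361.0, 207.0]] [[288.0, 207.0]]
0.02 0.023 0.016 side crop [[467.0, 200.0]] [[431.0, 230.0]] wrist [[359.0, 253.0]] [[290.0, 253.0]]
0.02 0.036 -0.016 side crop [[439.0, 179.0]] [[381.0, 224.0]] wrist [[381.0, 207.0]] [[268.0, 207.0]]
0.02 0.036 0.016 side crop [[477.0, 192.0]] [[420.0, 238.0]] wrist [[379.0, 253.0]] [[270.0, 253.0]]
0.04 0.023 -0.016 side crop [[429.0, 162.0]] [[391.0, 191.0]] wrist [[365.0, 218.0]] [[284.0, 218.0]]
0.04 0.023 0.016 side crop [[468.0, 175.0]] [[431.0, 204.0]] wrist [[363.0, 268.0]] [[286.0, 268.0]]
0.04 0.036 -0.016 side crop [[439.0, 155.0]] [[380.0, 199.0]] wrist [[388.0, 218.0]] [[262.0, 218
[... 1925 characters left out ...]

191 224 186 161 159 160 161 168 156 139 127 127 128 128 129 130 133 132 126 120 123 134 137 144 175 223 232 233 237 243 250 252 253 253 253
193 135 126 130 141 148 136 125 125 128 129 129 130 129 130 127 124 120 128 135 140 164 177 216 229 232 235 238 241 243 243 244 245 245 244
195 148 146 145 143 132 127 128 130 129 130 129 129 124 120 123 134 139 144 166 178 221 231 233 240 244 245 247 247 245 244 242 239 238 236
197 149 149 148 147 144 137 131 129 129 127 121 124 131 136 141 166 180 220 231 233 240 249 251 252 253 253 253 252 252 251 246 239 223 171
199 150 149 149 148 146 137 129 125 122 126 135 138 139 136 135 144 155 203 228 248 252 253 253 253 252 251 251 251 252 250 233 175 130 118
```

The side and wrist crops show the fingers above the book at crop (410,212), and the book hasn't moved. Both cameras put the fingertips about 40 mm higher than the reported TCP. I'll trust what I measured: back off, then feel downward carefully in small steps and watch the force.

Request:
{"fn": "step_arm", "kwargs": {"moves": [[0,0.03,0,0,0,0,0.5],[0,0.0535,0,0,0,0,0.5],[0,0.0535,0,0,0,0,0.5],[0,0.0535,0.008,0,0,0,0.5],[0,0.0535,0.009,0,0,0,0.5],[0,0.0535,0.01,0,0,0,0.5],[0,0.0535,0.011,0,0,0,0.5],[0,0.0535,0.012,0,0,0,0.5]]}}

```text
time_s: 5.45
tcp_pos: [0.4441, -0.0377, 0.1683]
ee_rot: [[-0.123, -0.992, -0.0], [-0.992, 0.123, 0.001], [-0.001, 0.0, -1.0]]
ft_force: [-0.4, -0.0, 0.1]
opening: 0.0455
```

Request:
{"fn": "step_arm", "kwargs": {"moves": [[0,0,0.001,0,0,0,0.5],[0,0,0.002,0,0,0,0.5],[0,0,0.003,0,0,0,0.5],[0,0,0.003,0,0,0,0.5]]}}

```text
time_s: 5.95
tcp_pos: [0.444, -0.0377, 0.1653]
ee_rot: [[-0.122, -0.992, -0.0], [-0.992, 0.122, 0.001], [-0.001, 0.0, -1.0]]
ft_force: [-0.2, 0.8, 0.6]
opening: 0.0458
```

Request:
{"fn": "step_arm", "kwargs": {"moves": [[0,0,0.004,0,0,0,0.5],[0,0,0.008,0,0,0,0.5],[0,0,0.011,0,0,0,0.5],[0,0,0.013,0,0,0,0.5],[0,0,0.015,0,0,0,0.5],[0,0,0.017,0,0,0,0.5],[0,0,0.018,0,0,0,0.5],[0,0,0.019,0,0,0,0.5]]}}

```text
time_s: 6.95
tcp_pos: [0.4441, -0.0377, 0.1463]
ee_rot: [[-0.122, -0.992, -0.0], [-0.992, 0.122, 0.001], [-0.001, 0.0, -1.0]]
ft_force: [0.6, -0.1, -0.0]
opening: 0.0456
```

Run:
```python
from h import *
from station import robot
s=robot.read_state(); d=robot.snapshot('side')
print(toL(s['tcp_pos']),s['tcp_pos'],s['ft_force'])
off=np.array([200,110])
im=cv2.resize(d['pixels'][110:250,200:400,::-1],None,fx=4,fy=4,interpolation=cv2.INTER_CUBIC)
for dz in(0,.02,.03,.04):
    q=[((proj(d,s['tcp_pos']+s['ee_rot']@[-.03,y,-dz])[0]-off)*4).astype(int).tolist() for y in(-.016,.016)]
    cv2.line(im,q[0],q[1],(255,255,0),1)
cv2.imwrite('pics/s3.png',im)
```

```text
[[-0.13440071 -0.01151677]] [ 0.44406109 -0.03772999  0.14625644] [ 0.62180388 -0.07238934 -0.03953236]
```

View pics/s3.png

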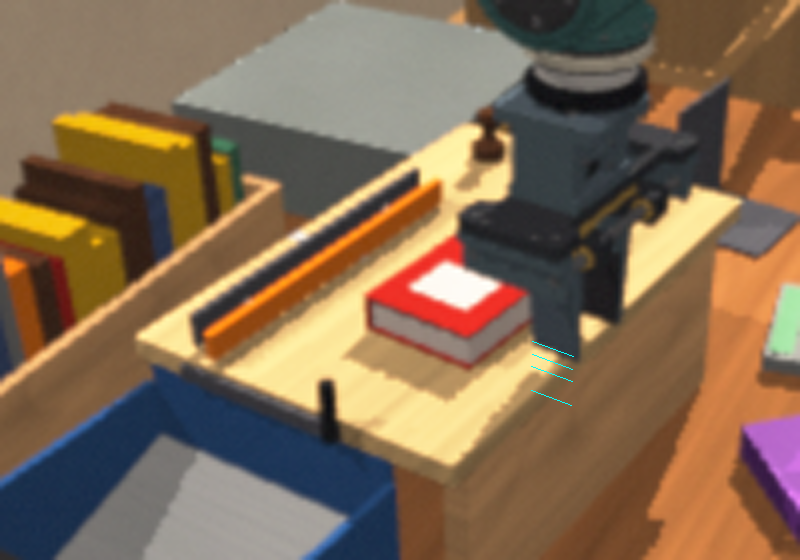

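The fingertips line up with the 40 mm line (crop 575,358), so the real tips are at z ≈ TCP + 0.04. I'll go down to TCP 0.140 and start pushing.

Request:
{"fn": "step_arm", "kwargs": {"moves": [[0,0,0.003,0,0,0,0.5],[0,0,0.006,0,0,0,0.5],[0,-0.008,0.006,0,0,0,0.5],[0,-0.016,0.006,0,0,0,0.5],[0,-0.022,0.006,0,0,0,0.5],[0,-0.026,0.006,0,0,0,0.5],[0,-0.03,0.006,0,0,0,0.5],[0,-0.034,0.006,0,0,0,0.5]]}}

```text
time_s: 8.0
tcp_pos: [0.4778, -0.0419, 0.1401]
ee_rot: [[-0.122, -0.992, -0.0], [-0.992, 0.122, 0.001], [-0.001, 0.001, -1.0]]
ft_force: [-0.2, -0.4, -0.3]
opening: 0.0455
```

Request:
{"fn": "step_arm", "kwargs": {"moves": [[0,-0.004,0,0,0,0,0.5],[0,-0.008,0,0,0,0,0.5],[0,-0.012,0,0,0,0,0.5],[0,-0.016,0,0,0,0,0.5],[0,-0.02,0,0,0,0,0.5],[0,-0.024,0,0,0,0,0.5],[0,-0.028,0,0,0,0,0.5],[0,-0.032,0,0,0,0,0.5]]}}

```text
time_s: 9.0
tcp_pos: [0.5098, -0.0458, 0.1401]
ee_rot: [[-0.122, -0.992, -0.001], [-0.992, 0.122, 0.001], [-0.001, 0.001, -1.0]]
ft_force: [-2.5, 1.1, 1.5]
opening: 0.0455
```

Run:
```python
from h import *
from station import robot
look(robot,'w4')
```

```text
wrist book L ((-6.802833557128906, -9.278327941894531), (91.4366683959961, 120.57447814941406), 0.02221757359802723) [[-53.0, 51.0], [-52.0, -70.0], [39.0, -70.0], [39.0, 51.0]]
tcp L [[-0.0682 -0.0115]] [-2.48  1.12  1.47]
```

Pushing works: about 2.5 N of friction, book square, with 22 mm left to the guide.

Request:
{"fn": "step_arm", "kwargs": {"moves": [[0,-0.003,0,0,0,0,0.5],[0,-0.006,0,0,0,0,0.5],[0,-0.009,0,0,0,0,0.5],[0,-0.012,0,0,0,0,0.5],[0,-0.014,0,0,0,0,0.5],[0,-0.016,0,0,0,0,0.5],[0,-0.0175,0,0,0,0,0.5],[0,-0.0185,0,0,0,0,0.5]]}}

```text
time_s: 10.1
tcp_pos: [0.5285, -0.0481, 0.1401]
ee_rot: [[-0.122, -0.992, -0.0], [-0.992, 0.122, 0.001], [-0.001, 0.0, -1.0]]
ft_force: [-0.8, 0.5, 1.3]
opening: 0.0456
```

Request:
{"fn": "step_arm", "kwargs": {"moves": [[0,-0.0005,0,0,0,0,0.5],[0,-0.001,0,0,0,0,0.5],[0,-0.0015,0,0,0,0,0.5],[0,-0.002,0,0,0,0,0.5]]}}

```text
time_s: 10.6
tcp_pos: [0.5293, -0.0483, 0.14]
ee_rot: [[-0.122, -0.992, -0.003], [-0.992, 0.122, 0.001], [-0.0, 0.003, -1.0]]
ft_force: [-12.5, 0.7, 9.4]
opening: 0.0459
```

Request:
{"fn": "step_arm", "kwargs": {"moves": [[0,-0.001,0,0,0,0,0.5],[0,-0.001,0,0,0,0,0.5]]}}

```text
time_s: 10.85
tcp_pos: [0.5292, -0.0483, 0.14]
ee_rot: [[-0.122, -0.993, -0.005], [-0.993, 0.122, 0.001], [-0.0, 0.005, -1.0]]
ft_force: [-9.8, -0.2, 7.9]
opening: 0.0453
```

Run:
```python
from h import *
from station import robot
s=look(robot,'w5'); print(s['ee_rot'].round(4).tolist(),s['tcp_pos'])
```

```text
wrist book L ((12.990226745605469, -9.372230529785156), (91.26615905761719, 121.33341979980469), 0.013077630661427975) [[-33.0, 51.0], [-33.0, -70.0], [59.0, -70.0], [59.0, 51.0]]
tcp L [[-0.0486 -0.0116]] [-9.83 -0.15  7.94]
[[-0.1221, -0.9925, -0.005], [-0.9925, 0.1221, 0.001], [-0.0004, 0.0051, -1.0]] [ 0.52920861 -0.04830435  0.13997856]
```

View pics/w5.png

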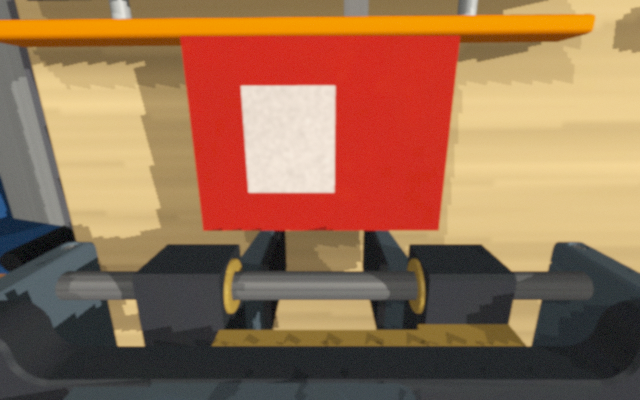

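Request:
{"fn": "step_arm", "kwargs": {"moves": [[0,-0.0015,0,0,0,0,0.5],[0,-0.0015,0,0,0,0,0.5],[0,-0.0015,0,0,0,0,0.5]]}}

```text
time_s: 11.32
tcp_pos: [0.5293, -0.0484, 0.1399]
ee_rot: [[-0.122, -0.993, -0.008], [-0.993, 0.122, 0.001], [-0.0, 0.008, -1.0]]
ft_force: [-11.9, 0.3, 8.5]
opening: 0.0457
```

Request:
{"fn": "step_arm", "kwargs": {"moves": [[0,-0.001,0,0,0,0,0.5],[0,-0.001,0,0,0,0,0.5],[0,-0.001,0,0,0,0,0.5]]}}

```text
time_s: 11.7
tcp_pos: [0.5292, -0.0484, 0.1398]
ee_rot: [[-0.122, -0.993, -0.01], [-0.993, 0.122, 0.001], [-0.0, 0.01, -1.0]]
ft_force: [-11.2, 1.0, 8.9]
opening: 0.0457
```

Held at 11–12 N for about 0.6 s, square. Now I'll back off and move up, then around to the book's -y end.

Request:
{"fn": "step_arm", "kwargs": {"moves": [[0,0.0015,0,0,0,0,0.5],[0,0.004,0,0,0,0,0.5],[0,0.015,0,0,0,0,0.5],[0,0.035,0,0.6,0,0,0.5],[0,0.035,-0.04,0.6,0,0,0.5],[0,0.035,-0.08,0.6,0,0,0.5],[0,0.035,-0.08,0.6,0,0,0.5]]}}

```text
time_s: 12.58
tcp_pos: [0.4966, -0.0444, 0.223]
ee_rot: [[-0.122, -0.993, 0.005], [-0.993, 0.122, -0.001], [-0.0, -0.005, -1.0]]
ft_force: [0.3, -0.4, -0.3]
opening: 0.0456
```

Run:
```python
from h import *
from station import robot
s=look(robot,'w6'); print(s['tcp_pos'],s['ee_rot'].round(3).tolist()); print(go(s,.016,-.115,.22,0))
```

```text
wrist book L ((13.773563385009766, -9.652111053466797), (89.52155303955078, 120.79385375976562), 0.32762011885643005) [[-31.0, 50.0], [-31.0, -70.0], [59.0, -70.0], [58.0, 51.0]]
tcp L [[-0.0815 -0.0117]] [ 0.31 -0.43 -0.33]
[ 0.49657727 -0.04441398  0.22302236] [[-0.122, -0.993, 0.005], [-0.993, 0.122, -0.001], [-0.0, -0.005, -1.0]]
[0.1033, -0.0974, 0.0035, np.float64(-90.0)]
```

Request:
{"fn": "step_arm", "kwargs": {"moves": [[0.05,-0.03,-0.01,0,0,-10,0.5],[0.1035,-0.06,0,0,0,-20,0.5],[0.1035,-0.0965,0,0,0,-30,0.5],[0.1035,-0.0965,0,0,0,-40,0.5],[0.1035,-0.0965,0,0,0,-50,0.5],[0.1035,-0.0965,0,0,0,-60,0.5],[0.1035,-0.0965,0,0,0,-70,0.5],[0.1035,-0.0965,0,0,0,-80,0.5]]}}

```text
time_s: 13.68
tcp_pos: [0.5771, -0.1583, 0.2182]
ee_rot: [[0.958, -0.287, -0.002], [-0.287, -0.958, 0.001], [-0.002, -0.0, -1.0]]
ft_force: [1.2, 0.3, -1.1]
opening: 0.0455
```

Run:
```python
from h import *
from station import robot
s=robot.read_state(); print(toL(s['tcp_pos']),s['tcp_pos'],s['ee_rot'].round(3).tolist()); print(go(s,.014,-.115,.22,0))
print(s['joint_positions'].round(2))
```

```text
[[ 0.01234671 -0.11496255]] [ 0.57707825 -0.15832133  0.21824681] [[0.958, -0.287, -0.002], [-0.287, -0.958, 0.001], [-0.002, -0.0, -1.0]]
[0.0016, -0.0002, -0.0018, np.float64(-9.6)]
[-0.31  0.18  1.92  0.    1.05 -0.02]
```

Request:
{"fn": "step_arm", "kwargs": {"moves": [[0.0016,0,0,0,0,-9.6,0.5],[0.0016,0,0.03,0,0,-9.6,0.5],[0.0016,0,0.06,0,0,-9.6,0.5],[0.0016,0,0.07,0,0,-9.6,0.5],[0.0016,0,0.074,0,0,-9.6,0.5],[0.0016,0,0.077,0,0,-9.6,0.5],[0.0016,0,0.077,0,0,-9.6,0.5]]}}

```text
time_s: 14.55
tcp_pos: [0.5788, -0.1588, 0.1418]
ee_rot: [[0.992, -0.123, -0.001], [-0.123, -0.992, 0.001], [-0.001, -0.0, -1.0]]
ft_force: [-0.7, -0.3, -0.6]
opening: 0.0454
```

Run:
```python
from h import *
from station import robot
s=look(robot,'w7'); print(s['tcp_pos'],s['ee_rot'].round(3).tolist()); print(go(s,.014,-.088,.14,0))
```

```text
wrist book L ((13.54800796508789, -31.25310516357422), (76.61488342285156, 90.56449890136719), 89.98003387451172) [[-32.0, -70.0], [59.0, -70.0], [59.0, 7.0], [-32.0, 7.0]]
tcp L [[ 0.0141 -0.1153]] [-0.7  -0.32 -0.6 ]
[ 0.57876357 -0.15883535  0.14178354] [[0.992, -0.123, -0.001], [-0.123, -0.992, 0.001], [-0.001, -0.0, -1.0]]
[-0.0001, -0.0273, 0.0018, np.float64(-0.0)]
```

View pics/w7.png

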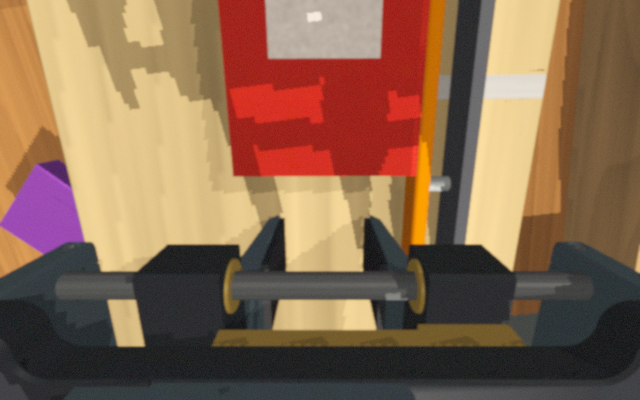

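The fingers stand behind the book's end face (row 177), clear of the guide, and the book is flush with the shoe. Next I push along the guide.

Request:
{"fn": "step_arm", "kwargs": {"moves": [[0,-0.01,0.001,0,0,0,0.5],[0,-0.02,0.001,0,0,0,0.5],[0,-0.025,0.001,0,0,0,0.5],[0,-0.029,0.001,0,0,0,0.5],[0,-0.034,0.001,0,0,0,0.5],[0,-0.039,0.001,0,0,0,0.5],[0,-0.044,0.001,0,0,0,0.5],[0,-0.05,0.001,0,0,0,0.5]]}}

```text
time_s: 15.65
tcp_pos: [0.585, -0.109, 0.1409]
ee_rot: [[0.992, -0.123, -0.001], [-0.123, -0.992, 0.001], [-0.001, -0.0, -1.0]]
ft_force: [-0.5, -2.4, 1.2]
opening: 0.0457
```

Request:
{"fn": "step_arm", "kwargs": {"moves": [[0,-0.006,0,0,0,0,0.5],[0,-0.012,0,0,0,0,0.5],[0,-0.018,0,0,0,0,0.5],[0,-0.024,0,0,0,0,0.5],[0,-0.03,0,0,0,0,0.5],[0,-0.036,0,0,0,0,0.5],[0,-0.042,0,0,0,0,0.5],[0,-0.048,0,0,0,0,0.5]]}}

```text
time_s: 16.65
tcp_pos: [0.5909, -0.0609, 0.1409]
ee_rot: [[0.992, -0.123, -0.001], [-0.123, -0.992, 0.001], [-0.001, -0.0, -1.0]]
ft_force: [-0.6, -2.3, -0.1]
opening: 0.0454
```

Run:
```python
from h import *
from station import robot
s=look(robot,'w8')
```

```text
wrist book L ((13.26317024230957, 53.035430908203125), (90.53509521484375, 105.52019500732422), 0.38199561834335327) [[-32.0, 105.0], [-32.0, -0.0], [59.0, 1.0], [58.0, 106.0]]
tcp L [[ 0.0142 -0.0166]] [-0.65 -2.26 -0.13]
```

Request:
{"fn": "step_arm", "kwargs": {"moves": [[0,-0.005,0,0,0,0,0.5],[0,-0.01,0,0,0,0,0.5],[0,-0.015,0,0,0,0,0.5],[0,-0.02,0,0,0,0,0.5],[0,-0.025,0,0,0,0,0.5],[0,-0.03,0,0,0,0,0.5],[0,-0.035,0,0,0,0,0.5],[0,-0.04,0,0,0,0,0.5]]}}

```text
time_s: 17.75
tcp_pos: [0.5959, -0.0205, 0.1409]
ee_rot: [[0.992, -0.123, -0.001], [-0.123, -0.992, 0.001], [-0.001, -0.001, -1.0]]
ft_force: [-2.3, -1.7, -0.4]
opening: 0.0457
```

Request:
{"fn": "step_arm", "kwargs": {"moves": [[0,-0.005,0,0,0,0,0.5],[0,-0.01,0,0,0,0,0.5],[0,-0.015,0,0,0,0,0.5],[0,-0.02,0,0,0,0,0.5],[0,-0.025,0,0,0,0,0.5],[0,-0.03,0,0,0,0,0.5],[0,-0.035,0,0,0,0,0.5],[0,-0.04,0,0,0,0,0.5]]}}

```text
time_s: 18.75
tcp_pos: [0.601, 0.0195, 0.141]
ee_rot: [[0.992, -0.123, -0.001], [-0.123, -0.992, 0.001], [-0.001, -0.001, -1.0]]
ft_force: [-1.6, -2.2, 0.6]
opening: 0.0456
```

Run:
```python
from h import *
from station import robot
s=look(robot,'w9')
```

```text
wrist book L ((12.382087707519531, 133.83798217773438), (105.39256286621094, 91.33487701416016), 89.99003601074219) [[-33.0, 81.0], [58.0, 81.0], [58.0, 187.0], [-33.0, 187.0]]
tcp L [[0.0143 0.0645]] [-1.59 -2.2   0.55]
```

Request:
{"fn": "step_arm", "kwargs": {"moves": [[0,-0.004,0,0,0,0,0.5],[0,-0.008,0,0,0,0,0.5],[0,-0.012,0,0,0,0,0.5],[0,-0.016,0,0,0,0,0.5],[0,-0.02,0,0,0,0,0.5],[0,-0.024,0,0,0,0,0.5],[0,-0.028,0,0,0,0,0.5],[0,-0.028,0,0,0,0,0.5]]}}

```text
time_s: 19.85
tcp_pos: [0.6046, 0.0479, 0.141]
ee_rot: [[0.992, -0.122, -0.0], [-0.122, -0.992, 0.001], [-0.0, -0.001, -1.0]]
ft_force: [0.4, 0.7, -1.1]
opening: 0.0457
```

Run:
```python
from h import *
from station import robot
s=look(robot,'w10'); d=robot.snapshot('side')
cv2.imwrite('pics/s10.png',cv2.resize(d['pixels'][130:310,170:400,::-1],None,fx=3,fy=3))
```

```text
wrist book L ((13.809154510498047, 177.6826629638672), (57.43895721435547, 81.97813415527344), 87.5730972290039) [[-28.0, 151.0], [54.0, 147.0], [56.0, 205.0], [-26.0, 208.0]]
tcp L [[0.0144 0.0931]] [ 0.37  0.74 -1.08]
```

View pics/s10.png

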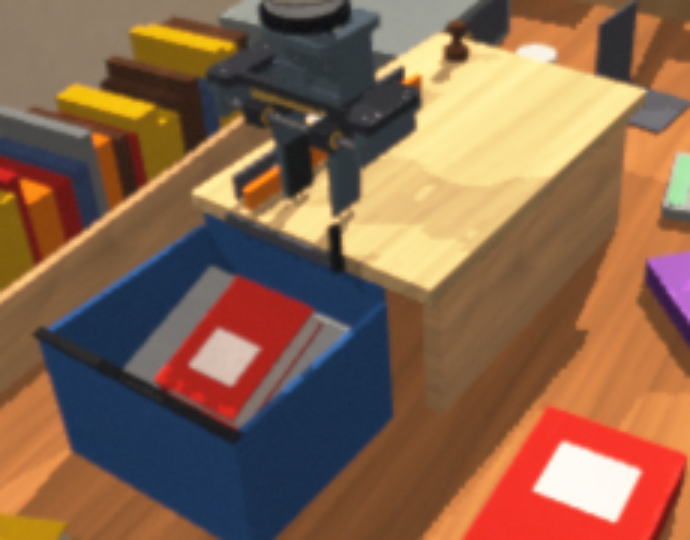

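The book has dropped flat into the chute, at crop (240,345). I'll retreat up and away, check from above that it's at rest, and hand in.

Request:
{"fn": "step_arm", "kwargs": {"moves": [[0,0.01,-0.02,0,0,0,0.5],[0,0.02,-0.06,0,0,0,0.5],[0,0.06,-0.12,0,0,0,0.5],[0,0.1,-0.12,0,0,0,0.5],[0,0.1,-0.12,0,0,0,0.5],[0,0.1,-0.12,0,0,0,0.5],[0,0.1,-0.12,0,0,0,0.5],[0,0.1,-0.12,0,0,0,0.5]]}}

```text
time_s: 21.0
tcp_pos: [0.5922, -0.0512, 0.2606]
ee_rot: [[0.993, -0.122, -0.001], [-0.122, -0.993, 0.001], [-0.001, -0.001, -1.0]]
ft_force: [0.3, 0.5, 0.0]
opening: 0.0454
```

Run:
```python
from h import *; import pickle
from station import robot
s=robot.read_state(); print(s['time_s'],s['tcp_pos'],s['ft_force'],abs(s['qd']).max())
a=robot.snapshot('side')['pixels'].astype(int); 
for i in range(5): t=robot.snapshot('top')
b=robot.snapshot('side')['pixels'].astype(int)
print('motion in chute',np.abs(a-b)[215:285,200:300].mean(), np.abs(a-b)[0:40,0:200].mean())
H,S,V=cv2.split(cv2.cvtColor(t['pixels'],cv2.COLOR_RGB2HSV)); red=(((H<6)|(H>174))&(S>150)&(V>60))
red[:120]=0;red[200:]=0;red[:,:235]=0;red[:,300:]=0
c=rect(red.astype(np.uint8)); r=cv2.minAreaRect((toL(cast(t,c,.085))*1000).astype(np.float32)); print('book in chute',r)
o=pickle.load(open('s0.pkl','rb'))['top']['pixels'].astype(int); df=np.abs(o-t['pixels']).max(2)
for n,(u,v) in dict(stamp=(398,155),mug=(180,212),yellow=(193,146),calc=(420,236),jar=(453,163),bookend=(466,198)).items(): print(n,df[v-12:v+12,u-12:u+12].mean().round(1))
robot.hand_in()
```

```text
21.0 [ 0.59220127 -0.05120485  0.2605739 ] [0.26283194 0.47039172 0.02053238] 0.002325338636739917
motion in chute 1.0184761904761905 0.742125
book in chute ((15.314531326293945, 262.26483154296875), (84.56439208984375, 102.12786102294922), 2.511441707611084)
stamp 2.2
mug 9.1
yellow 1.9
calc 2.5
jar 2.4
bookend 2.6
the job is handed in; nothing more can be done
```

The red book is in the blue chute and the job is handed in, at about 21 s of the 67 s allowed. No verdict was reported.

**What I did**
- I slid the book square against the orange guide and held it there at 11–12 N for about 0.6 s. I then pushed it along the guide at about 2–3 N and off the lip, where it dropped into the chute.
- The highest force on the tool that I read was about 15.6 N: 12.5 N along the push, the rest upward on the tool.

**Last checks**
- **Position:** the book lies in the chute at about ledge x = 15, y = 262 mm, turned about 2.5° from the ledge. That is a rough figure from casting its outline at an assumed height.
- **At rest:** two pictures of the chute about 0.3 s apart differed hardly more than the image noise (1.0 against 0.7).
- **Robot:** it stood clear of everything, with wrist force near zero.
- **Other things:** the stamp, yellow book, calculator, jar and bookend look unchanged from above. I did not check the green book separately.

**What disagreed**
- **Fingertip height:** in the images and by touch, the fingertips ended about 40 mm short of the reported tool point. My first push therefore passed over the book without touching it. I measured the offset, lowered the tool and repeated the push.
- **Mug:** the picture difference there was 9, against about 2 for the others. The robot never went near it, so I put this down to a changed shadow, but I did not confirm it.

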